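# Third hand: hold a lamp-driver housing against its bracket

## Robot

A 7-joint arm with a two-finger parallel gripper is mounted at the origin on the work surface. World frame = base frame: x ahead of the robot, y to its left, z up, the work surface at z = 0. Lengths are in m, angles in rad, forces in N, time in s.
With the tool pointing down it reaches from about 0.4 to 0.875 m from the base axis. Payload 19.3 kg.
Tool frame: the origin (TCP) lies on the centre line of the jaws, within the pads' length; the fingertips stand 14 mm ahead of it and the grasp point (between the pads) lies 5 mm behind it; x points along the fingers, y is the direction in which the jaws open and shut, and the axes are right-handed (so a half turn about x gives the same grasp; the last joint's range is limited). The gripper opens to 85 mm and grips with 20 to 120 N. Pads are 22 mm wide; open, the fingers measure 114 mm over their backs; the gripper's body (76 mm by 85 mm) begins 54 mm behind the grasp point. The pads swing forward as they close: fully open they stand 13 mm farther back than shut.
Start: joints at [1.095, 0.521, -0.036, 1.599, 0.021, 1.021, -0.113], TCP at [0.247, -0.574, 0.245] pointing down, gripper open.
Joint ranges: [-2.91, 2.91], [-0.3, 2.13], [-1.5, 1.42], [0.17, 2.43], [-1.26, 4.41], [0.16, 1.93], [-2.52, 2.52]. Speed limits (rad/s): [1.89, 1.89, 2.39, 2.39, 3.01, 3.01, 3.01].

## Interface

Orientations are given as [roll, pitch, yaw] about the fixed x, y, z axes, in that order (R = Rz(yaw) Ry(pitch) Rx(roll)).
In Python, from workcell import monitor, optics, bot gives the robot as it stands.
- The arm moves only by the tool arm_command, never from a script. Its arguments are lists of equal length, an entry for each row: "delta_pos": the shift along the tool's x, y, z as a fraction of full scale, a list of three; "rotation": the turn, a rotation vector about the tool's x, y, z as a fraction of full scale, a list of three. In form: {"delta_pos": [[dx, dy, dz], ...], "rotation": [[wx, wy, wz], ...]}. A call has 1 to 10 rows; each row shifts and turns the pose as measured when the row begins, along the tool's axes as they then stand; what a row does not reach is not made up. Full scale, the value 1, is 30 mm for a shift and 6 degrees for a turn. A row lasts 1/10 s, in which the tool goes at most 50 mm and 8.59 degrees, less where a joint would pass 70% of its speed; a pose out of reach is approached as far as the arm can. A call with a number of a shift or a turn outside -1 to 1 is refused whole. A call with a gripper value outside its range is refused whole. "gripper" is the closure, from -1 (fully open) to 1 (shut), so that 0 is half open, set as the call begins (left out, the last holds). The fingers move at their own pace and stop on an object; "grip_force" is the grip in N (left out, the last holds). Time passes only in rows, so rows that do not move let the fingers close. It gives the time, the measured TCP pose, the force and the opening at its end, in the units of the state.
- monitor.observe(): the state, without advancing time (a new reading comes with each control period).
- optics.grab_frame(name): name is "scene" or "top" or "wrist"; returns the picture (400x640x3 uint8, red, green, blue); there is no depth.
- optics.camera_params(name): a dict with "fx", "fy", "cx", "cy" (pixels), "dist_coeffs" ([k1, k2, p1, p2, k3] as OpenCV has them; the pictures are not rectified), "origin" and "rotation" of the camera in the world. Camera axes: x right, y down, z forward; pixel columns grow to the right and rows downward; lengths in m; the calibration is good to about 2 mm. A picture is of the moment at which its call begins: read the wrist's pose just before it. camera_params takes no time and is no camera call; for the wrist camera it gives the pose at the moment of the call.
- bot.job_done(): hands the job in, once; it reports no verdict.
The state is a dict: "clock": time; "qpos": joint angles; "qd": joint speeds; "joint_efforts": joint torques, N m; "position": TCP position; "tool_rot": TCP orientation; "force": force on the tool from outside, world axes, zero at the start; "moment": the same for the moment, N m; "grip_width": finger opening in m.
Only numpy, scipy, OpenCV 4.12 (cv2) and the standard library are available. Lean on these libraries where they do the work, as an engineer would, in place of code of your own. Each camera call takes 0.05 s, during which the arm holds its last target. There are 200 camera calls.

## Task

Pick up the open aluminium housing and carry it level, with the loose hardware still in it, to the assembly fixture; stand it on the fixture plate in the corner, its plain end flush against the upright bracket and its side up against the short side stop. Then be my third hand: ease it against the bracket and keep up a steady push of about 10 N (never ramming it), so that I can drive the two screws from behind. Finish while still holding and pushing it there, and leave the other things on the bench where they lie.

Things in the scene. Friction and masses are not known exactly. Their poses are not given: they have to be found in the camera images.
- housing: Bare aluminium housing, an open-topped box 110 mm long (x), 58 wide (y), 42 high, walls and floor 3.5 mm, posts in the inner corners, about 0.32 kg, loose hardware in it. Origin: centre of its underside, z up. The +x end is plain and flat with two screw holes; from the -x end a round black cable gland (23 mm across, 22 mm up) sticks out 14 mm. Starts on the bench; grip from above across the width.
- housing_front (a point): Middle of the lower edge of the housing's plain front end: on the housing at x = +55 mm, y = 0, z = 0; axes as the housing's.
- fixture: Assembly fixture bolted to the bench: aluminium plate 210 mm (x) by 150 (y), 12 thick. Origin: centre of its underside, on the bench top; x points to the bracket. Bolted on at the +y side is a steel side stop bar, 34 mm long (x 9 to 43 mm), 14 wide, 20 above the plate (screw heads 4 more), inner face at y = +29 mm.
- bracket: Dark steel angle bracket bolted on the fixture plate: rigid upright 120 mm wide, 6 thick, 55 above the plate, with two screw holes; its flat face is at x = +45 mm of the fixture and looks to the fixture's -x; foot and gusset are behind it. Origin and axes are the fixture's.
- seat (a point): Where housing_front is when the housing is home: on the fixture at x = +45 mm (the bracket's face), y = 0 (the housing's +y side then touches the side stop), z = 12 mm (top of the plate). Axes as the fixture's: push towards its +x; the side stop is to its +y. Smooth metal (friction about 0.35), but a housing also pressed down on the plate drags and takes part of the push.
- standoff0: Loose brass hexagonal standoff in the housing, 9 mm across flats, 24 mm long with a 6 mm stud. Origin at the middle of its underside.
- standoff1: A second standoff, the same.
- locknut: Loose black plastic lock nut (ring) in the housing, 24 mm across, 6 mm high. Origin at the centre of its underside.
- lid: Bystander: the housing's flat aluminium lid, 110 x 58 x 5 mm, lying on the bench. Origin: centre of its underside.
- parts_box: Bystander: small open brown box, 85 x 65 x 32 mm. Origin: centre of its underside.
- caliper: Bystander: steel sliding caliper, 230 mm long, 12 mm thick, lying along its x. Origin near its middle, on the bench.
- screwdriver: Bystander: screwdriver 190 mm long lying beyond the fixture, ready for the one who drives the screws. Origin on the bench under it.
Things that resemble listed ones, but are neither listed nor needed, are in the scene too. What is shaped like the housing but orange is not meant.

How it is judged:
By the outcome, as a careful person would: the job done as asked, in the order asked, and still so for the second after the job is handed in, while the arm keeps its last pose, push and grip.
It also fails if it takes over 64 s, if anything falls off the work surface, if the arm or the gripper's body presses on something with over 40 N, if the wrist force passes 120 N, or if a joint passes its speed limit or range.

## Working session

There is one attempt and no reset: what is moved stays moved. The work goes in short steps, Python scripts to look and compute and a tool call to move; the robot and the scene stay as the last step left them, time stands still between calls to the robot, and variables do not carry over. Pictures are saved under pics/ and viewed, about 8 in all and at most 12, crops included, and the job is handed in when it is done.

Besides the shell and the picture viewer there is one more tool, called after "Call:" in YAML: its name, and indented under it one key for each argument. arm_command: Moves the arm, as the interface text tells. Its arguments: {"type":"object","properties":{"delta_pos":{"type":"array","items":{"type":"array","items":{"type":"number"}}},"rotation":{"type":"array","items":{"type":"array","items":{"type":"number"}}},"gripper":{"type":"number"},"grip_force":{"type":"number"}},"required":["delta_pos","rotation"]}

```bash
mkdir -p pics
python3 - <<'E'
from workcell import monitor, optics, bot
import cv2
s=monitor.observe(); print(s)
for n in ("scene","top"):
    cv2.imwrite(f"pics/{n}0.png",optics.grab_frame(n)[:,:,::-1])
    print(n,optics.camera_params(n))
E
```

```text
{'clock': 0.0, 'qpos': array([ 1.09481176,  0.5219999 , -0.03631326,  1.59996978,  0.02124417,
        1.02110354, -0.11278975]), 'qd': array([-1.49854477e-03,  3.52038251e-05,  3.47029304e-04, -3.84793319e-04,
        3.41205039e-04, -5.89263584e-05, -1.48958747e-03]), 'joint_efforts': array([-1.42959470e-03, -9.27121139e+01,  1.97915956e+00, -3.69925654e+01,
        1.78876030e-02,  8.33660684e-03,  6.34921867e-05]), 'position': array([ 0.24654283, -0.57398879,  0.24474838]), 'tool_rot': array([-1.45917791,  1.5697014 ,  2.08820973]), 'force': array([-0.28491612,  0.51806916, -0.17520884]), 'moment': array([-0.0435578 ,  0.00930405,  0.03122793]), 'grip_width': 0.08555908413586445}
scene {'fx': 405.59949243936, 'fy': 405.59949243936, 'cx': 324.05826620138845, 'cy': 199.27044476302714, 'dist_coeffs': array([0.02527164, 0.        , 0.        , 0.        , 0.        ]), 'origin': array([1.20624006, 0.7601352 , 0.67191474]), 'rotation': array([-2.11154076, -0.0029787 ,  2.4846731 ])}
top {'fx': 518.3063278503902, 'fy': 518.3063278503902, 'cx': 313.0556663932903, 'cy': 198.97433229039856, 'dist_coeffs': array([0.04304877, 0.        , 0.        , 0.        , 0.        ]), 'origin': array([ 0.39391498, -0.04195796,  1.4332717 ]), 'rotation': array([-3.00375396, -0.01632341, -1.57439307])}
```

View pics/top0.png

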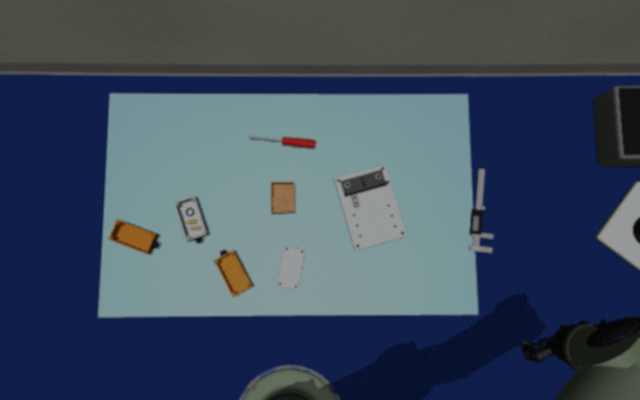

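View pics/scene0.png

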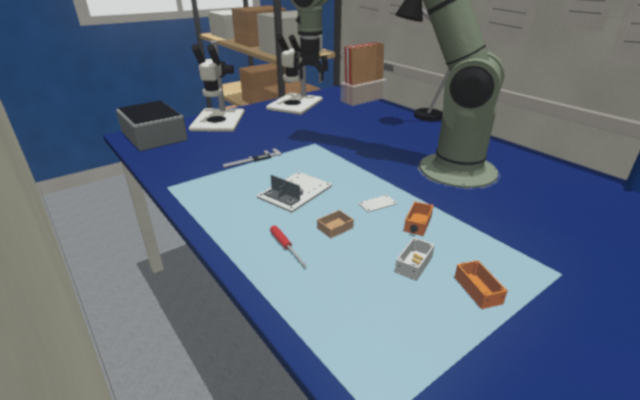

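Top view: grey housing at about (192,219), its gland at (199,240), so its plain end points up-image; the fixture is at (370,207), bracket at (365,183), side stop at (355,201). The orange housings are decoys. I'll enlarge both.

```bash
cat > h.py <<'E'
import numpy as np, cv2
from scipy.spatial.transform import Rotation as R
from workcell import monitor, optics, bot
def ray(n,uv,P=None):
    P=P or optics.camera_params(n)
    K=np.array([[P['fx'],0,P['cx']],[0,P['fy'],P['cy']],[0,0,1]])
    p=cv2.undistortPoints(np.array(uv,float).reshape(-1,1,2),K,P['dist_coeffs'])[:,0]
    d=np.c_[p,np.ones(len(p))]@R.from_euler('xyz',P['rotation']).as_matrix().T
    return P['origin'],d
def at_z(n,uv,z,P=None):
    o,d=ray(n,uv,P); return o+d*((z-o[2])/d[:,2])[:,None]
def proj(n,X,P=None):
    P=P or optics.camera_params(n)
    K=np.array([[P['fx'],0,P['cx']],[0,P['fy'],P['cy']],[0,0,1]])
    M=R.from_euler('xyz',P['rotation']).as_matrix().T
    return cv2.projectPoints(np.array(X,float),cv2.Rodrigues(M)[0],-M@P['origin'],K,P['dist_coeffs'])[0][:,0]
E
python3 - <<'E'
from h import *
print(at_z('top',[[192,219],[188,200],[199,240]],0.03), at_z('top',[[370,207],[365,183],[355,202]],.012))
im=cv2.imread('pics/top0.png')
a=cv2.resize(im[185:250,165:220],None,fx=7,fy=7,interpolation=cv2.INTER_CUBIC)
b=cv2.resize(im[160:255,327:412],None,fx=4.79,fy=4.79,interpolation=cv2.INTER_CUBIC)
h=max(a.shape[0],b.shape[0]); c=np.zeros((h,a.shape[1]+b.shape[1],3),np.uint8)
c[:a.shape[0],:a.shape[1]]=a; c[:b.shape[0],a.shape[1]:]=b
cv2.imwrite('pics/c0.png',c);print(c.shape)
E
```

```text
[[0.53431888 0.26180707 0.03      ]
 [0.58615757 0.27406482 0.03      ]
 [0.47758722 0.24147346 0.03      ]] [[ 0.56838857 -0.22333911  0.012     ]
 [ 0.63571765 -0.21066087  0.012     ]
 [ 0.58239857 -0.18201661  0.012     ]]
(455, 792, 3)
```

View pics/c0.png

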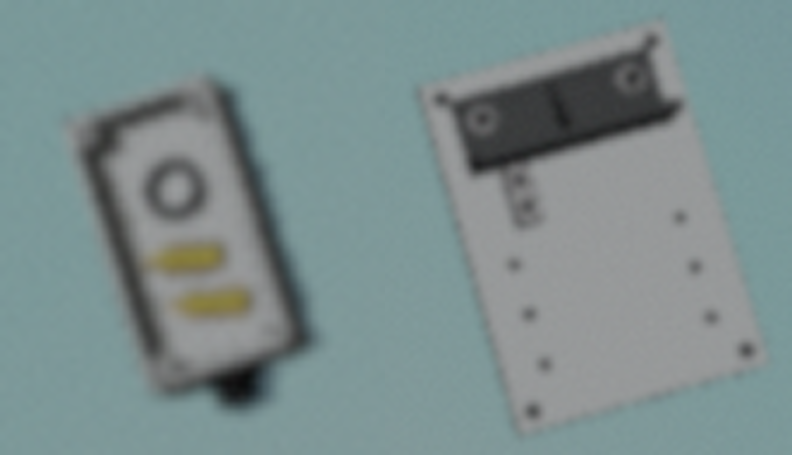

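Left crop: housing rim corners at (70,118), (205,72), (308,345), (160,392), gland at (238,390). The lock nut and two standoffs are inside. Right crop: plate corners at (418,88), (665,20), (768,360), (522,435), bracket front edge (470,170)–(680,105), side stop at about (520,195).

Run:
```python
from h import *
def fit(pts,L,W,mod,z):
    w=at_z('top',pts,z)[:,:2]
    # kabsch
    m=np.array(mod)*[L/2,W/2]; a=w-w.mean(0); 
    H=m.T@a; th=np.arctan2(H[0,1]-H[1,0],H[0,0]+H[1,1]); c=w.mean(0)
    Rm=np.array([[np.cos(th),-np.sin(th)],[np.sin(th),np.cos(th)]])
    print(c,th,np.degrees(th),'\nres mm',((w-(m@Rm.T+c))*1e3).round(1).tolist()); return c,th
mod=[[1,1],[1,-1],[-1,-1],[-1,1]]
p=np.array([[70,118],[205,72],[308,345],[160,392]])/7-.43+[165,185]
fit(p,.110,.058,mod,.042)
q=(np.array([[418,88],[665,20],[768,360],[522,435]])-[385,0])/4.79-.4+[327,160]
c,th=fit(q,.210,.150,mod,.012)
print('seat',c+.045*np.array([np.cos(th),np.sin(th)]))
s=monitor.observe();print(R.from_euler('xyz',s['tool_rot']).as_matrix().round(3), optics.camera_params('wrist'))
```

```text
[0.53695611 0.2617147 ] 0.3526707054321453 20.2065429791634 
res mm [[2.1, -0.9], [-0.1, 2.6], [-2.2, -1.4], [0.2, -0.3]]
[ 0.57015106 -0.22341292] 0.2759891800067151 15.813015205661134 
res mm [[-0.7, -0.4], [-1.4, -0.8], [1.9, 1.9], [0.2, -0.7]]
seat [ 0.61344808 -0.21115047]
[[-0.     0.395 -0.919]
 [ 0.001 -0.919 -0.395]
 [-1.    -0.001  0.   ]] {'fx': 286.0419877748754, 'fy': 286.0419877748754, 'cx': 323.3729015827196, 'cy': 200.7707950934466, 'dist_coeffs': array([-0.04075219,  0.        ,  0.        ,  0.        ,  0.        ]), 'origin': array([ 0.3153744 , -0.5445748 ,  0.37321739]), 'rotation': array([ 2.84538585e+00,  7.78572727e-04, -1.16481691e+00])}
```

Call:
arm_command:
  delta_pos:
    - [0,-0.3,-0.4]
    - [0,-0.62,-0.78]
    - [0,-0.62,-0.78]
    - [0,-0.62,-0.78]
    - [0,-0.62,-0.78]
    - [0,-0.62,-0.78]
    - [0,-0.62,-0.78]
    - [0,-0.62,-0.78]
    - [0,-0.62,-0.78]
    - [0,-0.62,-0.78]
  rotation:
    - [0,0,0]
    - [0,0,0]
    - [0,0,0]
    - [0,0,0]
    - [0,0,0]
    - [0,0,0]
    - [0,0,0]
    - [0,0,0]
    - [0,0,0]
    - [0,0,0]
  gripper: -1
  grip_force: 70

```text
clock: 1.1
position: [0.3848, -0.3098, 0.2427]
tool_rot: [-1.33, 1.565, 2.216]
force: [0.7, -0.8, -0.8]
grip_width: 0.0854
```

Call:
arm_command:
  delta_pos:
    - [0,-0.62,-0.78]
    - [0,-0.62,-0.78]
    - [0,-0.62,-0.78]
    - [0,-0.62,-0.78]
    - [0,-0.62,-0.78]
    - [0,-0.62,-0.78]
    - [0,-0.62,-0.78]
    - [0,-0.62,-0.78]
  rotation:
    - [0,0,0]
    - [0,0,0]
    - [0,0,0]
    - [0,0,0]
    - [0,0,0]
    - [0,0,0]
    - [0,0,0]
    - [0,0,0]

```text
clock: 1.9
position: [0.4994, -0.0833, 0.243]
tool_rot: [-1.248, 1.564, 2.302]
force: [0.6, -0.6, 0.4]
grip_width: 0.0854
```

```bash
cat >> h.py <<'E'
def plan(x,y,z,head_deg,step=.030):
    """remaining move to TCP (x,y,z), tool x down, -tool z heading at head_deg; in fractions of full scale"""
    s=monitor.observe(); M=R.from_euler('xyz',s['tool_rot']).as_matrix(); h=np.radians(head_deg)
    f=np.array([np.cos(h),np.sin(h),0]); X=np.array([0,0,-1.]); T=np.c_[X,np.cross(-f,X),-f]
    d=M.T@(np.array([x,y,z])-s['position']); w=R.from_matrix(M.T@T).as_rotvec()
    print('t',s['clock'],'pos',s['position'].round(4),'F',s['force'].round(1),'w',s['grip_width'].round(4),
          'shift/30mm',(d/.03).round(2),'turn/6deg',(np.degrees(w)/6).round(2),'head',np.degrees(np.arctan2(-M[1,2],-M[0,2])).round(2))
E
python3 -c "
from h import *
plan(.49,.245,.24,20.2)"
```

```text
Traceback (most recent call last):
  File "h.py", line 22, in plan
    print('t',s['clock'],'pos',s['position'].round(4),'F',s['force'].round(1),'w',s['grip_width'].round(4),
                                                                                  ^^^^^^^^^^^^^^^^^^^^^
AttributeError: 'float' object has no attribute 'round'
```

```bash
sed -i "s/s\['grip_width'\].round(4)/round(s['grip_width'],4)/" h.py
python3 -c "
from h import *
plan(.49,.245,.24,20.2)"
```

```text
t 1.9 pos [ 0.4994 -0.0833  0.243 ] F [ 0.6 -0.6  0.4] w 0.0854 shift/30mm [  0.15 -10.17  -4.06] turn/6deg [0.53 0.02 0.06] head 23.39
```

Call:
arm_command:
  delta_pos:
    - [0,-0.95,-0.37]
    - [0,-0.95,-0.37]
    - [0,-0.95,-0.37]
    - [0,-0.95,-0.37]
    - [0,-0.95,-0.37]
    - [0,-0.95,-0.37]
    - [0,-0.95,-0.37]
    - [0,-0.95,-0.37]
    - [0,-0.95,-0.37]
    - [0,-0.95,-0.37]
  rotation:
    - [0.05,0,0]
    - [0.05,0,0]
    - [0.05,0,0]
    - [0.05,0,0]
    - [0.05,0,0]
    - [0.05,0,0]
    - [0.05,0,0]
    - [0.05,0,0]
    - [0.05,0,0]
    - [0.05,0,0]

```text
clock: 2.9
position: [0.488, 0.2405, 0.2435]
tool_rot: [-0.948, 1.562, 2.553]
force: [1.0, -0.4, -0.2]
grip_width: 0.0853
```

Call:
arm_command:
  delta_pos:
    - [0,-0.2,-0.1]
    - [0,0,0]
    - [0,0,0]
  rotation:
    - [0,0,0]
    - [0,0,0]
    - [0,0,0]

```text
clock: 3.2
position: [0.4859, 0.2518, 0.2429]
tool_rot: [-0.93, 1.561, 2.578]
force: [-0.6, 0.3, 1.1]
grip_width: 0.0852
```

Run:
```python
from h import *
import json
plan(.49,.245,.24,20.2)
P=optics.camera_params('wrist'); im=optics.grab_frame('wrist')
cv2.imwrite('pics/w1.png',im[:,:,::-1]); json.dump({k:np.array(v).tolist() for k,v in P.items()},open('w1.json','w'))
```

```text
t 3.2 pos [0.4859 0.2518 0.2429] F [-0.6  0.3  1.1] w 0.0852 shift/30mm [ 0.1   0.26 -0.05] turn/6deg [0.13 0.06 0.08] head 20.98
```

View pics/w1.png

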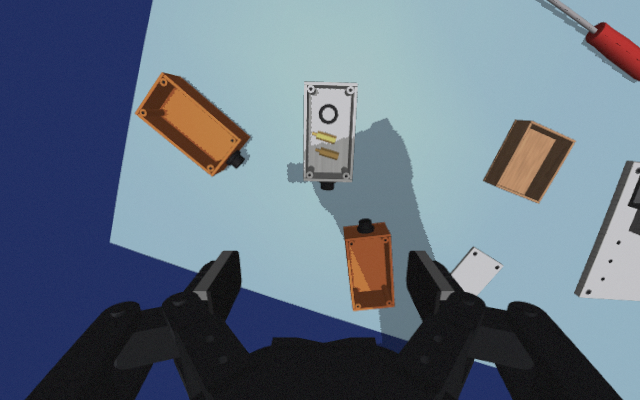

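Wrist view: housing rim corners at about (304,82), (357,83), (352,181), (305,181), gland at (328,186), hardware inside. An orange decoy sits just behind it with its gland at (366,226).

Run:
```python
from h import *
import json
P={k:np.array(v) for k,v in json.load(open('w1.json')).items()}
g=cv2.cvtColor(cv2.imread('pics/w1.png'),cv2.COLOR_BGR2GRAY)
p=np.array([[304,82],[357,83],[352,181],[305,181]],float)
w=at_z('wrist',p,.042,P)
m=np.array([[1,1],[1,-1],[-1,-1],[-1,1]])*[.055,.029]
print(w.round(4), [np.linalg.norm(w[i]-w[i-1]).round(4) for i in range(4)])
H=m.T@(w[:,:2]-w[:,:2].mean(0)); th=np.arctan2(H[0,1]-H[1,0],H[0,0]+H[1,1]); print(w.mean(0),np.degrees(th))
big=cv2.resize(cv2.imread('pics/w1.png')[70:200,285:375],None,fx=4.6,fy=4.6,interpolation=cv2.INTER_CUBIC)
c,s=np.cos(th),np.sin(th); C=w.mean(0)[:2]
X=np.array([[*(C+[c*a-s*b,s*a+c*b]),.042] for a,b in m])
q=proj('wrist',X,P); print(q)
cv2.polylines(big,[((q-[285,70]+.4)*4.6).astype(int)],True,(0,0,255),1); cv2.imwrite('pics/w1c.png',big)
```

```text
[[0.5775 0.3109 0.042 ]
 [0.5969 0.2574 0.042 ]
 [0.4952 0.2209 0.042 ]
 [0.4752 0.2726 0.042 ]] [np.float64(0.1092), np.float64(0.0569), np.float64(0.1081), np.float64(0.0554)]
[0.53618057 0.26547419 0.042     ] 20.218030643067053
[[303.42270947  81.43303625]
 [357.45829574  82.20814763]
 [353.11856483 181.93749455]
 [303.97946304 181.19977147]]
```

View pics/w1c.png

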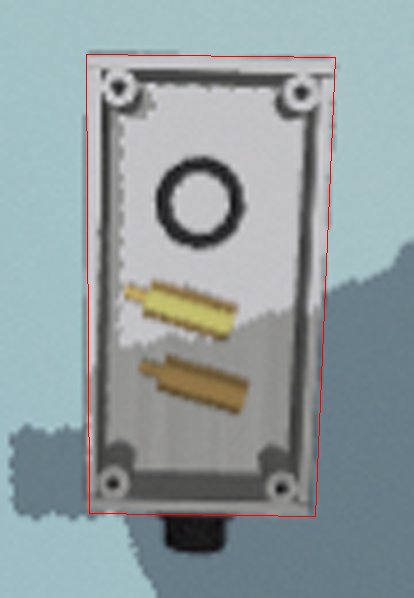

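The projected outline matches the rim to within about a pixel: housing centre about (0.536, 0.265), heading 20.2°. I'll align above it at housing x = -6 mm so the fingers clear the side stop later.

```bash
python3 -c "
from h import *
plan(.5304,.2629,.14,20.2)"
```

```text
t 3.25 pos [0.486  0.2515 0.2429] F [-0.5  0.3  0.2] w 0.0856 shift/30mm [ 3.42  0.2  -1.54] turn/6deg [0.12 0.06 0.08] head 20.95
```

Call:
arm_command:
  delta_pos:
    - [0.3,0.05,-0.4]
    - [0.6,0.05,-0.4]
    - [0.7,0.05,-0.4]
    - [0.7,0.05,-0.3]
    - [0.6,0,0]
    - [0.3,0,0]
    - [0,0,0]
    - [0,0,0]
  rotation:
    - [0.04,0.02,0.02]
    - [0.04,0.02,0.02]
    - [0.04,0.02,0.02]
    - [0,0,0.02]
    - [0,0,0]
    - [0,0,0]
    - [0,0,0]
    - [0,0,0]

```text
clock: 4.05
position: [0.5374, 0.2549, 0.1411]
tool_rot: [2.041, 1.566, -0.759]
force: [0.6, -0.1, -0.0]
grip_width: 0.0852
```

```bash
python3 -c "
from h import *
plan(.5304,.2629,.022,20.2)"
```

```text
t 4.05 pos [0.5374 0.2549 0.1411] F [ 0.6 -0.1 -0. ] w 0.0852 shift/30mm [ 3.97 -0.35  0.14] turn/6deg [-0.1  -0.02 -0.04] head 19.58
```

Call:
arm_command:
  delta_pos:
    - [0.2,-0.15,0.07]
    - [0.4,-0.15,0.07]
    - [0.6,-0.05,0]
    - [0.5,0,0]
    - [0.2,0,0]
    - [0,0,0]
    - [0,0,0]
  rotation:
    - [-0.05,-0.01,-0.02]
    - [-0.05,-0.01,-0.02]
    - [0,0,0]
    - [0,0,0]
    - [0,0,0]
    - [0,0,0]
    - [0,0,0]

```text
clock: 4.75
position: [0.5294, 0.2659, 0.0831]
tool_rot: [-2.807, 1.566, 0.69]
force: [0.1, 0.8, 0.9]
grip_width: 0.0854
```

```bash
python3 -c "
from h import *
plan(.5304,.2629,.022,20.2)"
```

```text
t 4.75 pos [0.5294 0.2659 0.0831] F [0.1 0.8 0.9] w 0.0854 shift/30mm [2.04 0.11 0.01] turn/6deg [ 0.02 -0.04  0.02] head 20.35
```

Call:
arm_command:
  delta_pos:
    - [0.2,0.06,0]
    - [0.4,0,0]
    - [0.4,0,0]
    - [0.4,0,0]
    - [0.4,0,0]
    - [0.2,0,0]
    - [0,0,0]
    - [0,0,0]
  rotation:
    - [0.02,-0.02,0.02]
    - [0,-0.02,0]
    - [0,0,0]
    - [0,0,0]
    - [0,0,0]
    - [0,0,0]
    - [0,0,0]
    - [0,0,0]

```text
clock: 5.55
position: [0.5304, 0.2642, 0.018]
tool_rot: [2.279, 1.57, -0.509]
force: [0.4, 0.6, -0.4]
grip_width: 0.0854
```

```bash
python3 -c "
from h import *
plan(.5304,.2629,.022,20.2)"
```

```text
t 5.55 pos [0.5304 0.2642 0.018 ] F [ 0.4  0.6 -0.4] w 0.0854 shift/30mm [-0.13  0.04  0.01] turn/6deg [ 0.   -0.   -0.01] head 20.21
```

Call:
arm_command:
  delta_pos:
    - [-0.15,0.02,0]
    - [0,0,0]
  rotation:
    - [0,0,0]
    - [0,0,0]

```text
clock: 5.75
position: [0.5309, 0.2638, 0.0235]
tool_rot: [2.771, 1.569, -0.018]
force: [-0.9, -0.4, 0.2]
grip_width: 0.0854
```

Call:
arm_command:
  delta_pos:
    - [0,0,0]
    - [0,0,0]
    - [0,0,0]
    - [0,0,0]
    - [0,0,0]
    - [0,0,0]
    - [0,0,0]
    - [0,0,0]
  rotation:
    - [0,0,0]
    - [0,0,0]
    - [0,0,0]
    - [0,0,0]
    - [0,0,0]
    - [0,0,0]
    - [0,0,0]
    - [0,0,0]
  gripper: 1
  grip_force: 25

```text
clock: 6.55
position: [0.5314, 0.264, 0.0246]
tool_rot: [3.098, 1.568, 0.309]
force: [-0.7, -0.3, 0.7]
grip_width: 0.0577
```

Call:
arm_command:
  delta_pos:
    - [0,0,0]
    - [0,0,0]
    - [0,0,0]
  rotation:
    - [0,0,0]
    - [0,0,0]
    - [0,0,0]
  grip_force: 70

```text
clock: 6.85
position: [0.5314, 0.264, 0.0248]
tool_rot: [3.067, 1.568, 0.277]
force: [0.5, -0.3, 0.5]
grip_width: 0.0572
```

```bash
python3 -c "
from h import *
plan(.5304,.2629,.022,20.2)"
```

```text
t 6.85 pos [0.5314 0.264  0.0248] F [ 0.5 -0.3  0.5] w 0.0572 shift/30mm [0.09 0.02 0.05] turn/6deg [-0.   -0.03 -0.  ] head 20.19
```

Call:
arm_command:
  delta_pos:
    - [-0.1,0,0]
    - [-0.2,0,0]
    - [-0.4,0,0]
    - [-0.5,0,0]
    - [-0.5,0,0]
    - [-0.5,0,0]
    - [-0.5,0,0]
    - [-0.3,0,0]
    - [-0.1,0,0]
    - [0,0,0]
  rotation:
    - [0,0,0]
    - [0,0,0]
    - [0,0,0]
    - [0,0,0]
    - [0,0,0]
    - [0,0,0]
    - [0,0,0]
    - [0,0,0]
    - [0,0,0]
    - [0,0,0]

```text
clock: 7.85
position: [0.5313, 0.2638, 0.1285]
tool_rot: [3.123, 1.565, 0.334]
force: [1.2, 0.1, -3.7]
grip_width: 0.057
```

Run:
```python
from h import *
# staging: housing 60 mm short of the seat along -x, 25 mm off the stop
th=np.radians(15.8); f=np.array([np.cos(th),np.sin(th)]); l=np.array([-f[1],f[0]]); seat=np.array([.6134,-.2112])
t=seat-f*(.0597+.060)-l*.025; print(t); plan(*t,.13,15.8)
im=optics.grab_frame('wrist'); cv2.imwrite('pics/w2.png',im[:,:,::-1])
```

```text
[ 0.50502951 -0.2678474 ]
t 7.85 pos [0.5313 0.2638 0.1285] F [ 1.2  0.1 -3.7] w 0.057 shift/30mm [-0.09 16.33  6.94] turn/6deg [ 0.73 -0.05  0.  ] head 20.19
```

View pics/w2.png

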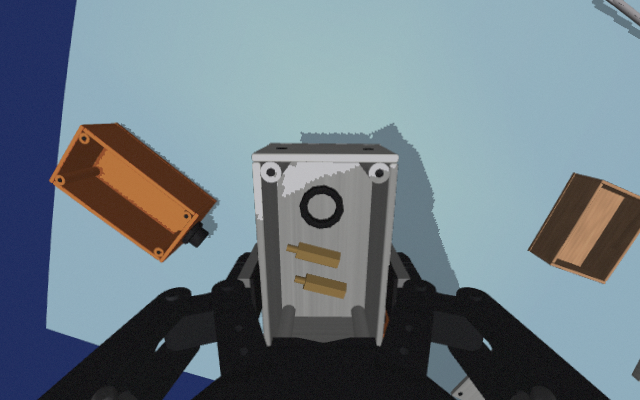

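Wrist view: housing held square and level (front edge at row ~153, cols 252–399), with the ring and both standoffs inside. Now the carry.

Call:
arm_command:
  delta_pos:
    - [0,0.1,0.04]
    - [0,0.25,0.1]
    - [0,0.4,0.17]
    - [0,0.55,0.24]
    - [0,0.7,0.3]
    - [0,0.8,0.34]
    - [0,0.8,0.34]
    - [0,0.8,0.34]
    - [0,0.8,0.34]
    - [0,0.8,0.34]
  rotation:
    - [0,0,0]
    - [0.03,0,0]
    - [0.03,0,0]
    - [0.03,0,0]
    - [0.03,0,0]
    - [0.03,0,0]
    - [0.03,0,0]
    - [0.03,0,0]
    - [0.03,0,0]
    - [0.03,0,0]

```text
clock: 8.9
position: [0.5141, 0.0525, 0.1251]
tool_rot: [1.184, 1.569, -1.637]
force: [0.6, 0.4, -4.2]
grip_width: 0.057
```

Call:
arm_command:
  delta_pos:
    - [0,0.8,0.34]
    - [0,0.8,0.34]
    - [0,0.8,0.34]
    - [0,0.8,0.34]
    - [0,0.8,0.34]
    - [0,0.8,0.34]
    - [0,0.7,0.3]
    - [0,0.55,0.25]
    - [0,0.4,0.2]
    - [0,0.25,0.1]
  rotation:
    - [0.03,0,0]
    - [0.03,0,0]
    - [0.03,0,0]
    - [0.03,0,0]
    - [0.03,0,0]
    - [0.03,0,0]
    - [0.03,0,0]
    - [0.03,0,0]
    - [0.03,0,0]
    - [0,0,0]

```text
clock: 9.9
position: [0.4791, -0.191, 0.1253]
tool_rot: [0.678, 1.563, -2.19]
force: [1.0, 0.1, -4.4]
grip_width: 0.0569
```

```bash
python3 -c "
from h import *
plan(.505,-.268,.13,15.8)"
```

```text
t 9.9 pos [ 0.4791 -0.191   0.1253] F [ 1.   0.1 -4.4] w 0.0569 shift/30mm [-0.14  2.7  -0.14] turn/6deg [-0.02  0.06 -0.05] head 15.7
```

Call:
arm_command:
  delta_pos:
    - [0,0.25,-0.03]
    - [0,0.5,-0.03]
    - [0,0.6,-0.03]
    - [0,0.6,-0.03]
    - [0,0.4,0]
    - [0,0.2,0]
    - [0,0,0]
    - [0,0,0]
  rotation:
    - [0,0.02,-0.02]
    - [0,0.02,-0.02]
    - [0,0.02,0]
    - [0,0,0]
    - [0,0,0]
    - [0,0,0]
    - [0,0,0]
    - [0,0,0]

```text
clock: 10.7
position: [0.5057, -0.2679, 0.125]
tool_rot: [-2.576, 1.569, 0.843]
force: [0.5, 0.5, -3.2]
grip_width: 0.0572
```

Run:
```python
from h import *
import json
plan(.505,-.268,.13,15.8)
P=optics.camera_params('wrist'); im=optics.grab_frame('wrist')
cv2.imwrite('pics/w3.png',im[:,:,::-1]); json.dump({k:np.array(v).tolist() for k,v in P.items()},open('w3.json','w'))
```

```text
t 10.7 pos [ 0.5057 -0.2679  0.125 ] F [ 0.5  0.5 -3.2] w 0.0572 shift/30mm [-0.17 -0.    0.02] turn/6deg [ 0.01 -0.02  0.01] head 15.87
```

View pics/w3.png

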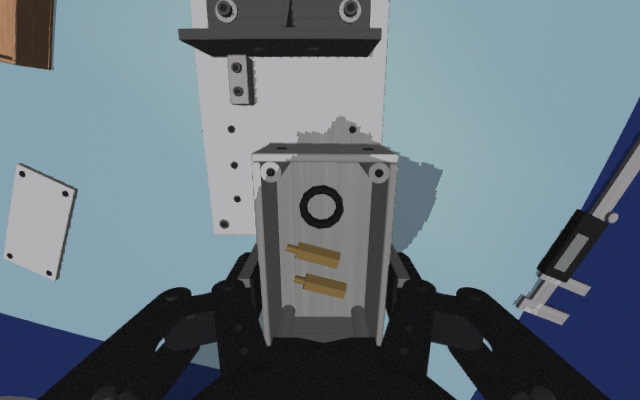

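Wrist view: plate with bracket across the top (180–381, rows 30–55), side stop at (240,80), housing front at row ~153. I'll zoom with the modelled edges overlaid.

```bash
cat > ov.py <<'E'
from h import *
import json
def T(c,th,X): 
    X=np.array(X,float); s,k=np.sin(th),np.cos(th); return np.c_[c[0]+k*X[:,0]-s*X[:,1],c[1]+s*X[:,0]+k*X[:,1],X[:,2]]
def overlay(tag,fc,fth,hc,hth,hz,box=(170,0,400,170),k=3.4,out=None):
    P={a:np.array(v) for a,v in json.load(open(tag+'.json')).items()}
    x0,y0,x1,y1=box; im=cv2.resize(cv2.imread(f'pics/{tag}.png')[y0:y1,x0:x1],None,fx=k,fy=k,interpolation=cv2.INTER_CUBIC)
    def L(X,c): 
        q=proj('wrist',X,P); cv2.polylines(im,[((q-[x0,y0]+.5)*k).astype(int)],True,c,1); return q.round(1).tolist()
    print('brk top',L(T(fc,fth,[[.045,.06,.067],[.045,-.06,.067],[.051,-.06,.067],[.051,.06,.067]]),(0,0,255)))
    print('brk base',L(T(fc,fth,[[.045,.06,.012],[.045,-.06,.012]]),(0,255,255)))
    print('stop',L(T(fc,fth,[[.009,.029,.032],[.043,.029,.032],[.043,.043,.032],[.009,.043,.032]]),(0,255,0)))
    print('plate',L(T(fc,fth,[[-.105,.075,.012],[.105,.075,.012],[.105,-.075,.012],[-.105,-.075,.012]]),(255,255,0)))
    print('hous',L(T(hc,hth,[[.055,.029,hz+.042],[.055,-.029,hz+.042],[-.055,-.029,hz+.042],[-.055,.029,hz+.042]]),(255,0,255)))
    cv2.imwrite(f'pics/{out}.png',im)
E
python3 - <<'E'
from ov import *
th=np.radians(15.85); tc=np.array([.5057,-.2679]); f=np.array([np.cos(th),np.sin(th)])
overlay('w3',[.5701,-.2234],.276,tc+.0047*f,th,.125-.0248,out='w3c')
E
```

```text
brk top [[180.1, 37.7], [382.7, 36.4], [383.3, 25.2], [178.9, 26.6]]
brk base [[213.9, 55.5], [368.7, 54.9]]
stop [[250.1, 102.6], [247.1, 52.5], [227.5, 52.7], [231.3, 102.7]]
plate [[214.6, 234.1], [186.6, -32.1], [392.4, -33.7], [377.7, 234.5]]
hous [[248.9, 154.3], [397.9, 154.4], [380.4, 372.6], [266.2, 372.4]]
```

View pics/w3c.png

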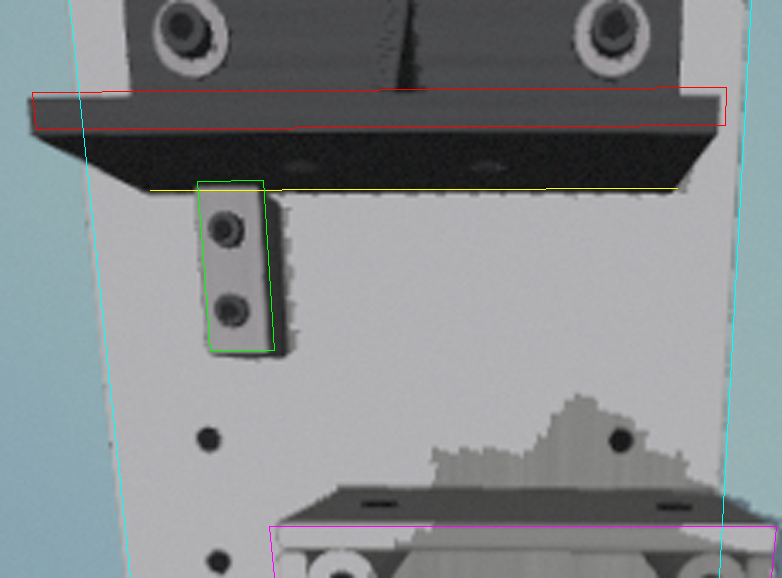

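The overlay shows the bracket about 0.8 mm nearer and 0.7 mm further to +y than modelled, heading about 15.65°. The housing offset agrees to ~0.5 mm. I'll stage 12 mm short of the bracket and 4 mm off the stop, then lower.

```bash
cat >> h.py <<'E'
HD=15.65; th=np.radians(HD); f=np.array([np.cos(th),np.sin(th)]); l=np.array([-f[1],f[0]]); seat=np.array([.6124,-.2107])
def togo(gx,gy,z):
    """plan to housing front gx short of the bracket and gy off the stop"""
    t=seat-f*(.0602+gx)-l*gy; plan(*t,z,HD); s=monitor.observe(); d=s['position'][:2]-seat
    print('gap x mm',(-(d@f)-.0602)*1e3,'gap y mm',-(d@l)*1e3,'z',s['position'][2],'F along f,l,z',s['force'][:2]@f,s['force'][:2]@l,s['force'][2],'M',s['moment'].round(2))
E
python3 -c "
from h import *
togo(.012,.004,.125)"
```

```text
t 10.75 pos [ 0.5057 -0.2678  0.125 ] F [ 0.1 -0.8 -4.1] w 0.0572 shift/30mm [ 0.   -0.73 -1.54] turn/6deg [ 0.04 -0.02  0.01] head 15.87
gap x mm 57.96574215430107 gap y mm 26.19744365524378 z 0.12502886674349542 F along f,l,z -0.1360515598650034 -0.7820827376906307 -4.121986306263454 M [ 0.02  0.04 -0.  ]
```

Call:
arm_command:
  delta_pos:
    - [0,-0.08,-0.15]
    - [0,-0.15,-0.3]
    - [0,-0.2,-0.4]
    - [0,-0.15,-0.4]
    - [0,-0.1,-0.2]
    - [0,0,0]
    - [0,0,0]
    - [0,0,0]
  rotation:
    - [0.02,-0.01,0]
    - [0.02,-0.01,0]
    - [0,0,0]
    - [0,0,0]
    - [0,0,0]
    - [0,0,0]
    - [0,0,0]
    - [0,0,0]

```text
clock: 11.55
position: [0.5463, -0.23, 0.1252]
tool_rot: [-1.542, 1.569, 1.877]
force: [-0.2, 0.1, -3.6]
grip_width: 0.0569
```

```bash
python3 -c "
from h import *
togo(.012,.004,.052)"
```

```text
t 11.55 pos [ 0.5463 -0.23    0.1252] F [-0.2  0.1 -3.6] w 0.0569 shift/30mm [2.44 0.11 0.11] turn/6deg [0.04 0.   0.02] head 15.88
gap x mm 8.688035554888042 gap y mm 0.7127128553243538 z 0.12518614323979263 F along f,l,z -0.19074800370431522 0.19091944366050762 -3.5770626458380104 M [ 0.05  0.05 -0.02]
```

Call:
arm_command:
  delta_pos:
    - [0.1,0.06,0.06]
    - [0.25,0.05,0.05]
    - [0.4,0,0]
    - [0.5,0,0]
    - [0.4,0,0]
    - [0.25,0,0]
    - [0.15,0,0]
    - [0,0,0]
    - [0,0,0]
  rotation:
    - [0.02,0,0.01]
    - [0.02,0,0.01]
    - [0,0,0]
    - [0,0,0]
    - [0,0,0]
    - [0,0,0]
    - [0,0,0]
    - [0,0,0]
    - [0,0,0]

```text
clock: 12.45
position: [0.5419, -0.2356, 0.0565]
tool_rot: [-0.28, 1.568, 3.132]
force: [0.6, -0.3, -3.9]
grip_width: 0.0567
```

```bash
python3 -c "
from h import *
togo(.012,.004,.0368)"
```

```text
t 12.45 pos [ 0.5419 -0.2356  0.0565] F [ 0.6 -0.3 -3.9] w 0.0567 shift/30mm [ 0.66 -0.03 -0.08] turn/6deg [-0.03  0.03  0.01] head 15.49
gap x mm 14.455520264299894 gap y mm 4.9883206255305 z 0.05654821413681667 F along f,l,z 0.5319722540348235 -0.4954024538017998 -3.911193123626428 M [-0.02  0.    0.07]
```

Call:
arm_command:
  delta_pos:
    - [0.1,0,0]
    - [0.15,0,0]
    - [0.15,0,0]
    - [0.05,0,0]
    - [0,0,0]
    - [0,0,0]
    - [0,0,0]
  rotation:
    - [-0.015,0.015,0.005]
    - [-0.015,0.015,0.005]
    - [0,0,0]
    - [0,0,0]
    - [0,0,0]
    - [0,0,0]
    - [0,0,0]

```text
clock: 13.15
position: [0.5426, -0.2359, 0.0432]
tool_rot: [2.552, 1.568, -0.316]
force: [1.2, 0.1, -4.3]
grip_width: 0.0573
```

```bash
python3 -c "
from h import *
togo(.012,.004,.0368)"
```

```text
t 13.15 pos [ 0.5426 -0.2359  0.0432] F [ 1.2  0.1 -4.3] w 0.0573 shift/30mm [ 0.21 -0.05 -0.06] turn/6deg [ 0.01 -0.02 -0.02] head 15.69
gap x mm 13.787949006981833 gap y mm 5.459563585600666 z 0.04316755183037866 F along f,l,z 1.1541474099735065 -0.17850657856118088 -4.2758715052657665 M [-0.05  0.07 -0.  ]
```

Call:
arm_command:
  delta_pos:
    - [0.06,0,0]
    - [0.06,0,0]
    - [0.03,0,0]
    - [0,0,0]
    - [0,0,0]
    - [0,0,0]
  rotation:
    - [0.01,-0.01,-0.01]
    - [0,-0.01,-0.01]
    - [0,0,0]
    - [0,0,0]
    - [0,0,0]
    - [0,0,0]

```text
clock: 13.75
position: [0.5428, -0.236, 0.0385]
tool_rot: [-2.588, 1.57, 0.826]
force: [0.6, 0.1, -3.8]
grip_width: 0.057
```

Call:
arm_command:
  delta_pos:
    - [0.03,0,0]
    - [0,0,0]
    - [0,0,0]
  rotation:
    - [0,0,0]
    - [0,0,0]
    - [0,0,0]

```text
clock: 14.05
position: [0.5428, -0.236, 0.0376]
tool_rot: [-2.708, 1.57, 0.706]
force: [0.6, -0.5, -4.4]
grip_width: 0.0566
```

```bash
python3 -c "
from h import *
togo(.012,.004,.0368)"
```

```text
t 14.05 pos [ 0.5428 -0.236   0.0376] F [ 0.6 -0.5 -4.4] w 0.0566 shift/30mm [ 0.03 -0.05 -0.05] turn/6deg [-0.01 -0.01  0.  ] head 15.62
gap x mm 13.6169958232008 gap y mm 5.587673194428322 z 0.03755922670722853 F along f,l,z 0.43802365025789036 -0.6191343647650467 -4.359908833446912 M [-0.03 -0.02  0.  ]
```

Call:
arm_command:
  delta_pos:
    - [0.02,0,0]
    - [0,0,0]
    - [0,0,0]
  rotation:
    - [0,0,0]
    - [0,0,0]
    - [0,0,0]

```text
clock: 14.35
position: [0.5429, -0.236, 0.037]
tool_rot: [-2.849, 1.57, 0.565]
force: [-0.2, 0.6, -3.6]
grip_width: 0.0569
```

Call:
arm_command:
  delta_pos:
    - [0.02,0,0]
    - [0,0,0]
    - [0,0,0]
  rotation:
    - [0,0,0]
    - [0,0,0]
    - [0,0,0]

```text
clock: 14.65
position: [0.543, -0.236, 0.037]
tool_rot: [3.001, 1.57, 0.132]
force: [-0.5, -0.1, -4.0]
grip_width: 0.0567
```

Call:
arm_command:
  delta_pos:
    - [0.03,0,0]
    - [0,0,0]
    - [0,0,0]
  rotation:
    - [0,0,0]
    - [0,0,0]
    - [0,0,0]

```text
clock: 14.95
position: [0.5432, -0.2361, 0.037]
tool_rot: [2.717, 1.569, -0.152]
force: [-0.0, 0.2, -4.2]
grip_width: 0.057
```

Call:
arm_command:
  delta_pos:
    - [0.03,0,0]
    - [0,0,0]
    - [0,0,0]
  rotation:
    - [0,0,0]
    - [0,0,0]
    - [0,0,0]

```text
clock: 15.25
position: [0.5432, -0.2362, 0.0369]
tool_rot: [2.52, 1.569, -0.349]
force: [-0.4, -0.8, -2.3]
grip_width: 0.0567
```

Touched down (Fz went from -4 to -2.3). Now easing sideways to the stop.

Call:
arm_command:
  delta_pos:
    - [-0.01,-0.05,0]
    - [0,-0.05,0]
    - [0,-0.03,0]
    - [0,0,0]
    - [0,0,0]
  rotation:
    - [0,0,0]
    - [0,0,0]
    - [0,0,0]
    - [0,0,0]
    - [0,0,0]

```text
clock: 15.75
position: [0.5423, -0.2323, 0.0369]
tool_rot: [2.503, 1.569, -0.367]
force: [-0.5, 0.1, -1.8]
grip_width: 0.0567
```

```bash
python3 -c "
from h import *
togo(.012,.0,.0368)"
```

```text
t 15.75 pos [ 0.5423 -0.2323  0.0369] F [-0.5  0.1 -1.8] w 0.0567 shift/30mm [ 0.   -0.06 -0.04] turn/6deg [-0.01 -0.01 -0.01] head 15.6
gap x mm 13.157367676466949 gap y mm 1.840916100386742 z 0.036895061219492896 F along f,l,z -0.43830975866464306 0.24366949901753532 -1.7823478547022902 M [-0.12  0.01 -0.02]
```

Call:
arm_command:
  delta_pos:
    - [0,-0.03,0]
    - [0,-0.02,0]
  rotation:
    - [0,0,0]
    - [0,0,0]

```text
clock: 15.95
position: [0.5419, -0.2309, 0.0369]
tool_rot: [2.485, 1.569, -0.384]
force: [0.2, -1.7, -2.5]
grip_width: 0.0565
```

Call:
arm_command:
  delta_pos:
    - [0,-0.02,0]
    - [0,-0.02,0]
  rotation:
    - [0,0,0]
    - [0,0,0]

```text
clock: 16.15
position: [0.5416, -0.2297, 0.0369]
tool_rot: [2.469, 1.568, -0.401]
force: [0.4, -4.6, -2.2]
grip_width: 0.0565
```

Call:
arm_command:
  delta_pos:
    - [0,-0.02,0]
    - [0,-0.02,0]
  rotation:
    - [0,0,0]
    - [0,0,0]

```text
clock: 16.35
position: [0.5415, -0.2296, 0.037]
tool_rot: [2.25, 1.567, -0.621]
force: [2.7, -5.1, -4.5]
grip_width: 0.0571
```

```bash
python3 -c "
from h import *
togo(.012,.0,.0368)"
```

```text
t 16.35 pos [ 0.5415 -0.2296  0.037 ] F [ 2.7 -5.1 -4.5] w 0.0571 shift/30mm [ 0.01  0.03 -0.04] turn/6deg [-0.02 -0.02 -0.03] head 15.53
gap x mm 13.134355196858454 gap y mm -0.9117921393304376 z 0.03696491511638942 F along f,l,z 1.195382714235998 -5.628336994186578 -4.533337686551353 M [-1.11 -0.49 -0.29]
```

Stop contact found at 5.6 N. Now forward, slowly near the bracket.

Call:
arm_command:
  delta_pos:
    - [0,0,-0.05]
    - [0,0,-0.08]
    - [0,0,-0.08]
    - [0,0,-0.05]
    - [0,0,-0.02]
  rotation:
    - [0,0,0]
    - [0,0,0]
    - [0,0,0]
    - [0,0,0]
    - [0,0,0]

```text
clock: 16.85
position: [0.5496, -0.2275, 0.037]
tool_rot: [1.879, 1.568, -0.992]
force: [-0.8, -2.0, -1.2]
grip_width: 0.0572
```

```bash
python3 -c "
from h import *
togo(.0,.0,.0368)"
```

```text
t 16.85 pos [ 0.5496 -0.2275  0.037 ] F [-0.8 -2.  -1.2] w 0.0572 shift/30mm [ 0.01  0.02 -0.16] turn/6deg [-0.02 -0.01 -0.03] head 15.5
gap x mm 4.818565533999015 gap y mm -0.7470141706831697 z 0.03695137899130994 F along f,l,z -1.3413308926039436 -1.7272131156740942 -1.1604142268932849 M [-0.44  0.34 -0.08]
```

Call:
arm_command:
  delta_pos:
    - [0,-0.005,-0.03]
    - [0,-0.005,-0.03]
    - [0,-0.005,-0.03]
    - [0,-0.005,-0.02]
  rotation:
    - [0,0,0]
    - [0,0,0]
    - [0,0,0]
    - [0,0,0]

```text
clock: 17.25
position: [0.5527, -0.2266, 0.037]
tool_rot: [1.719, 1.567, -1.153]
force: [-2.4, -3.9, -0.7]
grip_width: 0.0568
```

Call:
arm_command:
  delta_pos:
    - [0,-0.005,-0.02]
    - [0,-0.005,-0.02]
  rotation:
    - [0,0,0]
    - [0,0,0]

```text
clock: 17.45
position: [0.5537, -0.2263, 0.037]
tool_rot: [1.664, 1.567, -1.207]
force: [-1.9, -4.0, -0.4]
grip_width: 0.0568
```

```bash
python3 -c "
from h import *
togo(.0,.0,.0368)"
```

```text
t 17.45 pos [ 0.5537 -0.2263  0.037 ] F [-1.9 -4.  -0.4] w 0.0568 shift/30mm [ 0.01  0.03 -0.02] turn/6deg [-0.03 -0.   -0.04] head 15.46
gap x mm 0.512557527192134 gap y mm -0.7805991863359899 z 0.03701604675316779 F along f,l,z -2.9168964855552013 -3.3491371113088775 -0.3874377602685357 M [-0.92  0.24 -0.03]
```

Call:
arm_command:
  delta_pos:
    - [0,0,-0.02]
    - [0,0,-0.02]
  rotation:
    - [-0.01,0,-0.02]
    - [-0.01,0,-0.02]

```text
clock: 17.65
position: [0.5539, -0.2265, 0.0369]
tool_rot: [-0.293, 1.569, 3.12]
force: [-7.0, -4.6, 4.2]
grip_width: 0.0574
```

Call:
arm_command:
  delta_pos:
    - [0,0,-0.02]
    - [0,0,-0.02]
  rotation:
    - [0,0,-0.01]
    - [0,0,-0.01]

```text
clock: 17.85
position: [0.554, -0.2265, 0.037]
tool_rot: [-0.65, 1.566, 2.763]
force: [-6.7, -3.5, 4.4]
grip_width: 0.0572
```

```bash
python3 -c "
from h import *
togo(.0,.0,.0368)"
```

```text
t 17.85 pos [ 0.554  -0.2265  0.037 ] F [-6.7 -3.5  4.4] w 0.0572 shift/30mm [ 0.01  0.02 -0.01] turn/6deg [-0.02  0.04  0.03] head 15.55
gap x mm 0.33378031845773815 gap y mm -0.5596956921135373 z 0.03696409896200285 F along f,l,z -7.410586113602314 -1.5926838469083482 4.372826862144876 M [-1.14  0.9   0.13]
```

Call:
arm_command:
  delta_pos:
    - [-0.01,0,-0.025]
    - [-0.01,-0.005,-0.028]
  rotation:
    - [0,0,0]
    - [0,0,0]

```text
clock: 18.05
position: [0.5539, -0.2264, 0.0372]
tool_rot: [-0.459, 1.563, 2.954]
force: [-5.7, -5.1, -1.6]
grip_width: 0.0569
```

```bash
python3 -c "
from h import *
togo(.0,.0,.0368)"
```

```text
t 18.05 pos [ 0.5539 -0.2264  0.0372] F [-5.7 -5.1 -1.6] w 0.0569 shift/30mm [ 0.01  0.02 -0.01] turn/6deg [-0.02  0.07  0.03] head 15.54
gap x mm 0.33066596835978207 gap y mm -0.6195524847824908 z 0.03724484566907405 F along f,l,z -6.91060201477645 -3.3662142877546213 -1.5683618666447483 M [-1.39  0.84  0.16]
```

Call:
arm_command:
  delta_pos:
    - [0,0,-0.028]
    - [0,0,-0.03]
  rotation:
    - [-0.01,0.06,0.02]
    - [-0.01,0.06,0.02]

```text
clock: 18.25
position: [0.554, -0.2264, 0.0369]
tool_rot: [3.05, 1.568, 0.181]
force: [-7.0, -4.1, 6.4]
grip_width: 0.0571
```

```bash
python3 -c "
from h import *
togo(.0,.0,.0368)"
```

```text
t 18.25 pos [ 0.554  -0.2264  0.0369] F [-7.  -4.1  6.4] w 0.0571 shift/30mm [ 0.    0.02 -0.01] turn/6deg [-0.   -0.03 -0.  ] head 15.63
gap x mm 0.24731993325049356 gap y mm -0.6008741577339956 z 0.036854751378412945 F along f,l,z -7.816305292301591 -2.1039269840659696 6.410307435670197 M [-0.8   1.53 -0.08]
```

Call:
arm_command:
  delta_pos:
    - [-0.015,0,-0.032]
    - [-0.01,0,-0.034]
  rotation:
    - [0,0,0]
    - [0,0.01,0]

```text
clock: 18.45
position: [0.554, -0.2264, 0.037]
tool_rot: [-2.04, 1.57, 1.374]
force: [-6.4, -5.2, -1.5]
grip_width: 0.0568
```

```bash
python3 -c "
from h import *
togo(.0,.0,.0368)"
```

```text
t 18.45 pos [ 0.554  -0.2264  0.037 ] F [-6.4 -5.2 -1.5] w 0.0568 shift/30mm [ 0.01  0.02 -0.01] turn/6deg [-0.01 -0.    0.  ] head 15.6
gap x mm 0.24608793464647033 gap y mm -0.6574478234085326 z 0.03696846115955153 F along f,l,z -7.599802756122115 -3.2406605193912923 -1.4981954113947982 M [-1.22  1.11  0.05]
```

Call:
arm_command:
  delta_pos:
    - [-0.003,0,-0.04]
    - [-0.003,0,-0.044]
  rotation:
    - [0,0.01,0]
    - [0,0.01,0]

```text
clock: 18.65
position: [0.554, -0.2264, 0.0369]
tool_rot: [-0.473, 1.568, 2.94]
force: [-11.5, -3.7, 8.1]
grip_width: 0.0568
```

Run:
```python
from h import *
import json
togo(.0,.0,.0368)
P=optics.camera_params('wrist'); im=optics.grab_frame('wrist')
cv2.imwrite('pics/w4.png',im[:,:,::-1]); json.dump({k:np.array(v).tolist() for k,v in P.items()},open('w4.json','w'))
togo(0,0,.0368)
```

```text
t 18.65 pos [ 0.554  -0.2264  0.0369] F [-11.5  -3.7   8.1] w 0.0568 shift/30mm [ 0.    0.02 -0.01] turn/6deg [-0.01  0.02  0.01] head 15.57
gap x mm 0.29679378069159823 gap y mm -0.6335233756459869 z 0.036863638399656264 F along f,l,z -12.073865441472933 -0.4110593667568412 8.084903681316732 M [-1.14  1.91  0.28]
t 18.7 pos [ 0.554  -0.2264  0.0369] F [-10.1  -3.4   5. ] w 0.0569 shift/30mm [ 0.    0.02 -0.01] turn/6deg [-0.01  0.02  0.01] head 15.57
gap x mm 0.2513226406330449 gap y mm -0.6107899167487625 z 0.036906211395293355 F along f,l,z -10.644988803723752 -0.5650373213625333 5.02589801025361 M [-1.22  1.73  0.23]
```

View pics/w4.png

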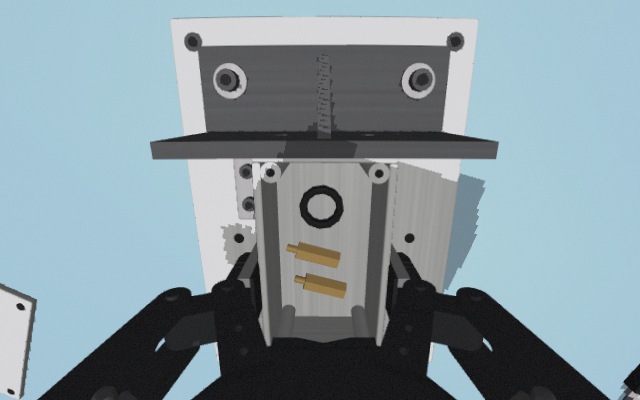

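Wrist view: housing front against the bracket (top edge row ~158), its left side at the stop (cols ~255), hardware inside. Trimming the forces: less downward load, slight side contact.

Call:
arm_command:
  delta_pos:
    - [-0.012,-0.008,-0.042]
    - [-0.012,-0.008,-0.042]
  rotation:
    - [-0.01,0.02,0.01]
    - [0,0.01,0]

```text
clock: 18.9
position: [0.554, -0.2264, 0.0371]
tool_rot: [-0.131, 1.567, -3.0]
force: [-6.9, -6.6, -2.5]
grip_width: 0.0572
```

Run:
```python
from h import *
togo(.0,.0,.0368)
for i in range(4): optics.grab_frame('top'); s=monitor.observe(); print(s['force'][:2]@f,s['force'][:2]@l,s['force'][2])
```

```text
t 18.9 pos [ 0.554  -0.2264  0.0371] F [-6.9 -6.6 -2.5] w 0.0572 shift/30mm [ 0.01  0.02 -0.01] turn/6deg [-0.01  0.04  0.  ] head 15.58
gap x mm 0.2917930828631385 gap y mm -0.644482230070069 z 0.03707279874883775 F along f,l,z -8.473275545923695 -4.5244115714013775 -2.4961648705083 M [-1.47  1.1   0.09]
-7.288258076080002 -4.5001743098258356 -1.1485761229468106
-9.592629335567349 -4.490919484956763 -0.8659998642177871
-8.552538702691532 -3.961292680813247 -0.86629427412302
-8.072304723950488 -5.3819915041793305 -0.4378891010172935
```

Call:
arm_command:
  delta_pos:
    - [-0.01,-0.005,-0.048]
    - [-0.011,-0.005,-0.052]
  rotation:
    - [-0.005,0.03,0]
    - [-0.005,0.02,0]

```text
clock: 19.3
position: [0.554, -0.2264, 0.037]
tool_rot: [-0.297, 1.567, 3.117]
force: [-9.7, -5.5, 1.5]
grip_width: 0.0566
```

Run:
```python
from h import *
togo(.0,.0,.0368)
r=[]
for i in range(6): optics.grab_frame('top'); s=monitor.observe(); r.append([s['force'][:2]@f,s['force'][:2]@l,s['force'][2]])
print(np.array(r).round(1).tolist(),np.mean(r,0)); togo(0,0,.0368)
```

```text
t 19.3 pos [ 0.554  -0.2264  0.037 ] F [-9.7 -5.5  1.5] w 0.0566 shift/30mm [ 0.01  0.02 -0.01] turn/6deg [-0.01  0.04  0.01] head 15.59
gap x mm 0.2672118336148818 gap y mm -0.611029221507138 z 0.037039225118585484 F along f,l,z -10.850046137823245 -2.6741135324929237 1.4778669382172076 M [-1.52  1.65  0.15]
[[-10.5, -3.2, 0.8], [-10.8, -3.4, 1.4], [-10.5, -2.9, 1.5], [-10.8, -3.9, 2.1], [-10.4, -2.9, 1.2], [-10.2, -3.5, 1.4]] [-10.532682    -3.29469316   1.38331418]
t 19.6 pos [ 0.554  -0.2264  0.037 ] F [-8.9 -6.1  1.4] w 0.057 shift/30mm [ 0.01  0.02 -0.01] turn/6deg [-0.01  0.04  0.01] head 15.59
gap x mm 0.2644336535559816 gap y mm -0.6508608801433797 z 0.0370283204642819 F along f,l,z -10.246060076767238 -3.4856085479581655 1.3636019024456105 M [-1.41  1.53  0.11]
```

Call:
arm_command:
  delta_pos:
    - [-0.014,-0.004,-0.054]
    - [-0.016,-0.004,-0.056]
  rotation:
    - [-0.005,0.05,0.005]
    - [-0.005,0.03,0.005]

```text
clock: 19.8
position: [0.554, -0.2264, 0.037]
tool_rot: [-0.64, 1.569, 2.774]
force: [-9.0, -6.3, -2.3]
grip_width: 0.057
```

Run:
```python
from h import *
r=[]
for i in range(6): optics.grab_frame('top'); s=monitor.observe(); r.append([s['force'][:2]@f,s['force'][:2]@l,s['force'][2]])
print(np.array(r).round(1).tolist(),np.mean(r,0)); togo(0,0,.0368)
im=cv2.cvtColor(optics.grab_frame('scene'),cv2.COLOR_RGB2BGR)
w=cv2.cvtColor(optics.grab_frame('wrist'),cv2.COLOR_RGB2BGR)
a=cv2.resize(im[140:240,220:380],None,fx=4.5,fy=4.5,interpolation=cv2.INTER_CUBIC)[:,:400]
a=cv2.resize(im[150:240,240:370],(400,277),interpolation=cv2.INTER_CUBIC); b=cv2.resize(w[130:290,225:425],(400,320),interpolation=cv2.INTER_CUBIC)
cv2.imwrite('pics/f.png',np.vstack([a,b]))
```

```text
[[-9.1, -3.9, -1.5], [-9.7, -4.3, -0.1], [-10.1, -3.7, -1.4], [-9.7, -4.3, -1.7], [-9.4, -3.4, -1.2], [-9.6, -4.1, -0.6]] [-9.61003105 -3.95442049 -1.07081924]
t 20.1 pos [ 0.554  -0.2265  0.037 ] F [-8.2 -6.6 -0.6] w 0.057 shift/30mm [ 0.01  0.02 -0.01] turn/6deg [-0.01  0.01  0.01] head 15.59
gap x mm 0.2861576382808331 gap y mm -0.577601596962454 z 0.037037116977397 F along f,l,z -9.649588466941477 -4.1237552366999175 -0.5568843008124814 M [-1.48  1.59  0.07]
```

View pics/f.png

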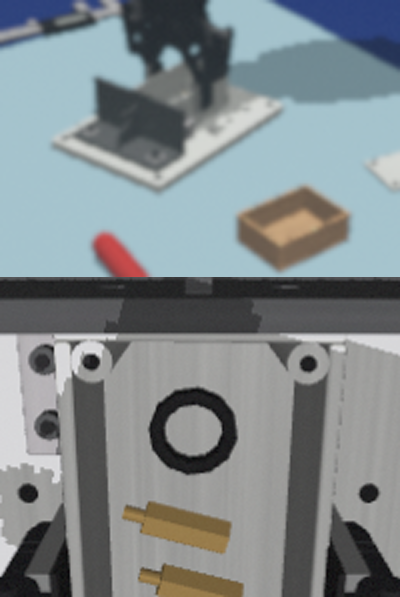

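Call:
arm_command:
  delta_pos:
    - [-0.015,-0.004,-0.062]
    - [-0.016,-0.004,-0.064]
  rotation:
    - [-0.005,0.035,0.005]
    - [-0.005,0.035,0.005]

```text
clock: 20.4
position: [0.554, -0.2264, 0.037]
tool_rot: [-0.809, 1.569, 2.604]
force: [-10.0, -6.3, 0.0]
grip_width: 0.057
```

Run:
```python
from h import *
r=[]
for i in range(10): optics.grab_frame('top'); s=monitor.observe(); r.append([s['force'][:2]@f,s['force'][:2]@l,s['force'][2]])
m=np.mean(r,0); print(m,np.ptp(r,0)); togo(0,0,.0368)
if 9.3<-m[0]<12 and -3<m[2]<2: print('done',bot.job_done())
```

```text
[-12.06414929  -3.37562205  -0.01432018] [1.62118063 1.11995504 1.56464566]
t 20.9 pos [ 0.554  -0.2264  0.037 ] F [-10.4  -5.8   0.6] w 0.0566 shift/30mm [ 0.01  0.02 -0.01] turn/6deg [-0.01  0.01  0.01] head 15.59
gap x mm 0.26125835805582837 gap y mm -0.617551797999858 z 0.03697105784476457 F along f,l,z -11.540691355448747 -2.767361667311315 0.6200182316004546 M [-1.46  1.87  0.12]
```

Call:
arm_command:
  delta_pos:
    - [-0.016,-0.004,-0.057]
    - [-0.016,-0.004,-0.058]
  rotation:
    - [-0.005,0.032,0.005]
    - [-0.005,0.032,0.005]

```text
clock: 21.1
position: [0.554, -0.2264, 0.037]
tool_rot: [-1.063, 1.57, 2.351]
force: [-8.4, -6.3, -1.1]
grip_width: 0.0569
```

Run:
```python
from h import *
r=[]
for i in range(10): optics.grab_frame('top'); s=monitor.observe(); r.append([s['force'][:2]@f,s['force'][:2]@l,s['force'][2]])
m=np.mean(r,0); print(m,np.ptp(r,0)); togo(0,0,.0368)
if 9.3<-m[0]<11.7 and -3<m[2]<2: print('done',bot.job_done())
```

```text
[-10.2515324   -3.77093281  -1.2623492 ] [1.05047011 1.19339884 1.43226189]
t 21.6 pos [ 0.554  -0.2264  0.037 ] F [-9.  -6.7 -0.8] w 0.0571 shift/30mm [ 0.01  0.02 -0.01] turn/6deg [-0.01  0.01  0.01] head 15.6
gap x mm 0.2295343613169451 gap y mm -0.6470788134153496 z 0.03699095560903207 F along f,l,z -10.487609858755373 -4.042169581816074 -0.7979776645016867 M [-1.45  1.69  0.18]
the job is handed in; nothing more can be done
done None
```

The housing is standing on the fixture plate in the corner, against the bracket and the side stop. The arm is still gripping it and pushing towards the bracket. I handed the job in at 21.6 s.

- **Push:** the last half second averaged 10.25 N towards the bracket, varying by about 1 N, with about 3.8 N against the side stop. The plate carries only a few newtons of the housing's weight. Friction there and at the stop may take 1–2 N of the push, so the bracket itself may feel slightly less than 10 N.
- **Position:** the tool was level to within about 0.1° at the end. My camera-based seat estimate differed from the contact positions by about 0.2 mm along the push and 0.6 mm sideways. I took contact as the true position.
- **Contents and bench:** the last close-up, taken just before the final small push adjustments, showed the lock nut and both standoffs still in the housing. I did not touch any of the other things on the bench.
- **Trimming:** while I was setting the push, it reached about 12 N and the housing was briefly pressed harder onto the plate than I wanted. I corrected both before handing in.

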